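# Pin the slicing disc on its axle and flip the lock ring over

## Robot

A 6-joint arm with a two-finger parallel gripper is mounted at the origin on a cart in front of the work surface, level with it; the furniture and walls round the work are solid. World frame = base frame: x ahead of the robot, y to its left, z up, the work surface at z = 0. Lengths are in m, angles in rad, forces in N, time in s.
With the tool pointing down it reaches from about 0.35 to 0.775 m from the base axis. Payload 5.5 kg.
Tool frame: the origin (TCP) lies midway between the tips of the shut fingers; the grasp point (between the pads) lies grip_point_offset behind it (grip_point_offset is the distance from the TCP to the grasp point, in m); z points along the fingers, y is the direction in which the jaws open and shut (so a half turn about z gives the same grasp; the last joint's range is limited). The gripper opens to 85 mm and grips with 20 to 120 N. Pads are 22 mm wide; open, the fingers measure 114 mm over their backs; the gripper's body (76 mm by 85 mm) begins 54 mm behind the grasp point. The pads swing forward as they close: fully open they stand 13 mm farther back than shut.
Start: joints at [1.166, 0.313, 0.046, 1.304, 0, 1.431], TCP at [0.151, 0.555, 0.205] pointing down, gripper open.
Joint ranges: [-2.76, 2.76], [-0.86, 1.69], [-1.03, 1.26], [-2.2, 2.34], [-1.47, 1.5], [-3.14, 3.14]. Speed limits (rad/s): [2.57, 2.57, 3.14, 3.14, 3.14, 3.14].

## Interface

Orientations are given as a unit quaternion [w, x, y, z].
In Python, from workcell import * gives the robot as it stands.
- The arm moves only by the tool send_rows, never from a script. Its argument "series" is one flat list of numbers, 7 for each row, row after row: the shift along the tool's x, y, z in cm, then the turn, a rotation vector about the tool's x, y, z in degrees, then the opening, from 0 (shut) to 1 (fully open). A call has 1 to 10 rows; each row is the pose to reach, as a shift and turn from the pose commanded when the call began, along the tool's axes at that moment; what a row does not reach only later rows make up. A row lasts 1/12 s, in which the tool goes at most 41.7 mm and 7.16 degrees, less where a joint would pass 70% of its speed; a pose out of reach is approached as far as the arm can. A call with a gripper value outside its range is refused whole. The fingers move at their own pace and stop on an object; "newtons" is the grip in N (left out, the last holds). Time passes only in rows, so rows that repeat a pose let the fingers close. It gives the time, the measured TCP pose, the force and the opening at its end, in the units of the state.
- get_state(): the state, without advancing time (a new reading comes with each control period).
- read_camera(name): name is "scene" or "top"; returns the picture (420x560x3 uint8, blue, green, red); there is no depth.
- camera_info(name): a dict with "K" (3x3 intrinsics, pixels), "xyz" and "attitude" of the camera in the world. Camera axes: x right, y down, z forward; pixel columns grow to the right and rows downward; lengths in m; the calibration is good to about 2 mm. A picture is of the moment at which its call begins. camera_info takes no time and is no camera call.
- hand_in(): hands the job in, once; it reports no verdict.
Trained networks look in the newest picture that a camera, given by its name, has taken for a name from the list of things; names that differ only in an ending like _2 or _b are one class to them, and where a whole thing is asked for, a point or a joint stands for the part that bears it (a point fixed in the world has none). Each returns a list of dicts, best first, with "p" (0 to 1); they miss things now and then, are a little off and sometimes report something else, mostly with a low value. They report only what shows in the picture. A call takes as long as a camera call.
- silhouettes(camera, label): "pixels" (420x560 bool, what is visible of it) and "box" ([left, top, width, height] in pixels, round what is visible of it).
The state is a dict: "clock": time; "joint_pos": joint angles; "qvel": joint speeds; "tau": joint torques, N m; "tcp_pos": TCP position; "orientation": TCP orientation; "wrist_force": force on the tool from outside, world axes, zero at the start; "ft_torque": the same for the moment, N m; "finger_gap": finger opening in m.
Only numpy, scipy, OpenCV 4.12 (cv2) and the standard library are available. Lean on these libraries where they do the work, as an engineer would, in place of code of your own. Each camera call takes 0.05 s, during which the arm holds its last target. There are 200 camera calls.

## Task

Secure the vegetable slicer's disc: push the red-headed linch pin fully home through its hole in the axle, then flip its sprung ring over the end of the axle until it snaps past the far end of the pin. Leave the things standing around it where they are.

Things in the scene. Friction and masses are not known exactly. Their poses are not given: they have to be found in the camera images.
- slicer: White worktop vegetable slicer, fixed, about 0.36 m high, 170 mm wide. Origin on the worktop, straight below the axle's pin hole; z up. Worked from its -x side: axle end, pin and ring face -x. Its head leans 30 degrees towards -x over a clear catch tray (187 x 250 x 30 mm, reaching 125 mm before the origin).
- axle_hole (a point): Where the pin's axis crosses the axle's, 180 mm above the slicer's origin. Its z points out along the pin (up, leaning 30 degrees to the slicer's -x), its -x along the axle to the free end (slicer's -x and down), y as the slicer's. Axle 30 mm thick, free end at x = -26 mm; steel disc of 78 mm radius, front at x = +38 mm.
- housing_top (a point): Upper front edge of the white housing behind disc and pin, in its middle; in the axle_hole frame x = +52, z = +140 mm. The housing's flat front (170 mm wide) runs from here down along the pin's slant and overhangs the pin: come in along the slant, since a hand pointing straight down hits the housing.
- linch_pin (a joint): How far the linch pin is pushed in (m): 0 to 0.010 at the start, 0.035 fully home (hard stop). Friction of about 4 N holds it anywhere. 12 mm steel shank, 18 mm ball at its far end, red head 32 mm in diameter.
- pin_head_top (a point): Centre of the flat top of the pin's red head; in the axle_hole frame on its z axis, 79 mm out with the pin at 0, 44 mm with it home. The ring's hinge axis is parallel to y, 20 mm below this point along the pin.
- lock_ring (a joint): Ring angle about its hinge at the pin's head (rad): 0 = straight out along the axle, towards its free end; 1.57 = along the pin; 1.80 = stop. Starts at -0.3 to 0.1 (negative: tipped up). Near 1.4 it meets the ball end; forced on (2 to 5 N at its end) it snaps over at 1.57 and rests near 1.7. Before that it may spring back when let go. With the pin out it strikes the axle.
- ring_end (a point): Middle of the ring's far bar, 64 mm from its hinge. The ring is a steel bail: from hinge eyes 23 mm left and right of the pin's axis its legs flare out, and from 16 to 40 mm off the hinge run straight, 42 mm left and right of that axis (11 mm thick, 8 mm past 30 mm), then join in a round bow. The bow is sprung and stretches up to 12 mm to pass the pin end. Pushing one leg or both turns it.
- mug: dark stoneware mug, 92 x 121 x 94 mm, standing left of the slicer; origin at its foot. Leave alone.
- tin: short food tin with a green side, 75 mm wide, 58 mm high, standing right of the slicer; origin at its foot. Leave alone.
- beaker: clear beaker with green lid and base, 70 mm wide, 144 mm high, left of the slicer; origin at its foot. Leave alone.
- spice_jar: spice jar with a red lid, 45 mm wide, 109 mm high, right of the slicer; origin at its foot. Leave alone.

How it is judged:
On the way, in this order (a step that is already met when the one before it is completed fails the run):
1. the pin is pushed home while the ring is still open (value of joint linch_pin above 0.031 m and value of joint lock_ring below 1.3 rad), for 0.2 s.
2. the ring has snapped over the pin end (value of joint linch_pin above 0.031 m and value of joint lock_ring above 1.62 rad), for 0.2 s.
At the end, for the whole second after the job is handed in: The linch pin is in to within 4 mm of home and its ring stays snapped past the pin end (ring angle above 1.62 rad), at rest (all of step 2 and velocity of joint lock_ring between -0.1 and 0.1 rad/s); the robot touches nothing.
It fails at once if a bystander (mug, beaker, tin or spice jar) is shoved or knocked over (moved more than 30 mm) (distance of any of mug, beaker, tin, spice_jar from where it was at the start of the episode above 0.03 m or angle between any of mug, beaker, tin, spice_jar's own z axis and vertical above 0.6 rad).
It also fails if it takes over 32 s, if anything falls off the work surface, if the arm or the gripper's body presses on something with over 40 N, if the wrist force passes 120 N, or if a joint passes its speed limit or range.

## Working session

There is one attempt and no reset: what is moved stays moved. The work goes in short steps, Python scripts to look and compute and a tool call to move; the robot and the scene stay as the last step left them, time stands still between calls to the robot, and variables do not carry over. Pictures are saved under pics/ and viewed, about 8 in all and at most 12, crops included, and the job is handed in when it is done.

Besides the shell and the picture viewer there is one more tool, called after "Request:" as a command line: name --argument value ..., lists and objects as JSON in quotes. send_rows: Moves the arm, as the interface text tells. Its arguments: {"type":"object","properties":{"series":{"type":"array"},"newtons":{"type":"number"}},"required":["series"]}

```bash
mkdir -p pics; ls; python3 - <<'E'
from workcell import *
import cv2,numpy as np
s=get_state();print(s)
try: print(grip_point_offset)
except Exception as e: print(e)
for c in("scene","top"):
    im=read_camera(c);i=camera_info(c);print(c,i)
    cv2.imwrite(f"pics/{c}0.png",im)
    for n in("slicer","linch_pin","lock_ring","mug","tin","beaker","spice_jar"):
        r=silhouettes(c,n);print(n,[(round(d["p"],2),d["box"]) for d in r[:2]])
E
```

```text
pics
{'clock': 0.0, 'joint_pos': array([1.16644089e+00, 3.14016939e-01, 4.49769802e-02, 1.30358257e+00,
       3.35206970e-05, 1.43118817e+00]), 'qvel': array([ 0.00042238, -0.00028381, -0.00136236,  0.00119963,  0.00067451,
       -0.00113473]), 'tau': array([ 8.97348818e-04, -4.80624676e+01,  2.98534656e+01,  1.94926397e-02,
       -1.01175274e-04,  1.47993713e-06]), 'tcp_pos': array([0.15024225, 0.5544548 , 0.20439868]), 'orientation': array([-2.61440906e-04,  1.31987346e-01,  9.91250981e-01, -8.75034641e-04]), 'wrist_force': array([-0.19997559,  0.4296884 ,  0.53030428]), 'ft_torque': array([ 0.03240562, -0.03148141, -0.01445068]), 'finger_gap': 0.08539164940968612}
0.0187
scene {'K': array([[475.76839561,   0.        , 280.43810025],
       [  0.        , 475.76839561, 206.93371573],
       [  0.        ,   0.        ,   1.        ]]), 'xyz': array([-0.48455691,  1.01091794,  1.11297623]), 'attitude': array([ 0.2005785 , -0.35577231,  0.80402351, -0.43213484])}
slicer [(0.82, [262.5, 189.5, 58.5, 79.8]), (0.67, [275.2, 206.8, 13.0, 2.3])]
linch_pin [(0.54, [271.5, 191.1, 27.4, 19.9])]
lock_ring []
mug [(0.97, [188.9, 297.8, 32.3, 36.3])]
tin [(0.71, [360.1, 208.3, 20.1, 26.8])]
beaker [(0.81, [162.9, 257.1, 30.3, 49.5])]
spice_jar [(0.79, [336.5, 193.4, 10.6, 25.7])]
top {'K': array([[412.31457899,   0.        , 281.39105098],
       [  0.        , 412.31457899, 210.66072958],
       [  0.        ,   0.        ,   1.        ]]), 'xyz': array([0.29857454, 0.09561628, 1.42663787]), 'attitude': array([-0.07667712,  0.72464355, -0.68078642,  0.07444586])}
slicer [(0.95, [257.9, 141.7, 69.0, 101.7])]
linch_pin []
lock_ring [(0.54, [254.0, 140.8, 78.4, 102.7]), (0.5, [280.9, 194.3, 29.1, 27.9])]
mug [(0.94, [137.5, 238.9, 39.0, 30.1])]
tin [(0.9, [380.8, 254.8, 29.2, 22.1])]
beaker [(0.66, [145.7, 185.2, 35.0, 27.5])]
spice_jar [(0.66, [270.8, 148.0, 57.9, 75.6]), (0.56, [377.1, 214.1, 19.8, 18.0])]
```

```bash
python3 - <<'E'
import cv2,numpy as np
a=cv2.imread("pics/scene0.png");b=cv2.imread("pics/top0.png")
A=cv2.resize(a[170:290,230:350],(480,480),interpolation=cv2.INTER_CUBIC)
B=cv2.resize(b[135:255,235:355],(480,480),interpolation=cv2.INTER_CUBIC)
cv2.imwrite("pics/crop0.png",np.hstack([A,B])[:, :960] if 0 else cv2.resize(np.hstack([A,B]),(800,400)))
cv2.imwrite("pics/both0.png",cv2.resize(np.hstack([a,b]),(800,300),interpolation=cv2.INTER_AREA))
cv2.imwrite("pics/v0.png",np.vstack([cv2.imread("pics/crop0.png")[:, :],])) 
cv2.imwrite("pics/v1.png",np.vstack([cv2.resize(np.hstack([A,B]),(600,300)),cv2.resize(np.hstack([a,b]),(600,225))])) 
E
```

```text
(no output)
```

View pics/crop0.png

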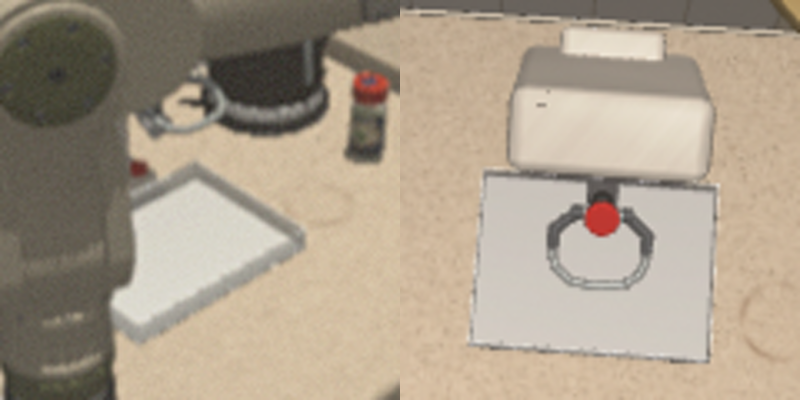

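View pics/both0.png

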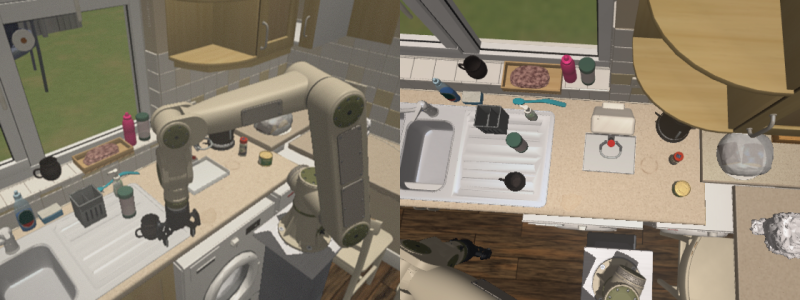

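The top view shows the slicer squarely, with the red head at about px (295.6, 200.4). The ring is open towards the robot, and the tray corners are clear. The arm blocks the scene view. Next I fit the slicer pose from the top view.

```bash
cat > h.py <<'E'
import numpy as np,cv2
from scipy.spatial.transform import Rotation as R
from scipy.optimize import least_squares
def rot(q): return R.from_quat([q[1],q[2],q[3],q[0]])
def proj(info,P):
    p=rot(info["attitude"]).inv().apply(np.atleast_2d(P)-info["xyz"])
    u=p@info["K"].T
    return u[:,:2]/u[:,2:]
def S(v,P): # slicer->world
    return R.from_euler("z",v[2]).apply(np.atleast_2d(P))+[v[0],v[1],0]
c,s=np.cos(np.pi/6),.5
AX=np.array([[c,0,-s],[0,1,0],[s,0,c]]) # axle axes as columns in slicer
def A(P): return np.atleast_2d(P)@AX.T+[0,0,.18] # axle->slicer
def red(im,box):
    x0,y0,x1,y1=box; k=im[y0:y1,x0:x1].astype(int)
    m=(k[...,2]>120)&(k[...,1]<80)&(k[...,0]<80)
    yy,xx=np.nonzero(m); return np.array([xx.mean()+x0,yy.mean()+y0]),m.sum(),xx.max()-xx.min()+1,yy.max()-yy.min()+1
E
python3 - <<'E'
from h import *
from workcell import *
im=cv2.imread("pics/top0.png");I=camera_info("top")
hd=red(im,(285,190,307,212));print(hd)
k=120/400
px=lambda x,y:[235+(x-400)*k,135+y*k]
tray=np.array([px(470,345),px(709,361),px(718,186),px(485,172)])
hous=np.array([px(608,172)])
ring=np.array([px(600,285)])
for zt in(0.0,.03):
  def f(v,full=False):
    T=[[-.125,.125,zt],[-.125,-.125,zt],[.062,-.125,zt],[.062,.125,zt]]
    r=[proj(I,S(v,T[:]))-tray, proj(I,S(v,A([0,0,.079-v[3]])))-hd[0]]
    r.append(.5*(proj(I,S(v,A([.052,0,.14])))-hous))
    h=.059-v[3]
    r.append(proj(I,S(v,A([-.064*np.cos(v[4]),0,h-.064*np.sin(v[4])])))-ring)
    r=np.vstack(r); return r if full else r.ravel()
  o=least_squares(f,[.5,0,0,.005,-.1])
  v=o.x;print(zt,v.round(4),o.cost);print(f(v,True).round(1).tolist())
  print("hole",S(v,A([0,0,0])),"head",S(v,A([0,0,.079-v[3]])))
E
```

```text
(array([295.2125, 200.0875]), np.int64(80), np.int64(10), np.int64(11))
0.0 [ 0.6294  0.0662 -0.005  -0.0076 -0.3562] 1.1172717827191798
[[0.1, -0.4], [-0.0, -0.4], [-0.5, 0.3], [-0.2, -0.0], [0.8, 0.4], [0.0, 0.6], [-0.4, -0.4]]
hole [[0.62942663 0.0662061  0.18      ]] head [[0.58613089 0.06642235 0.25499136]]
0.03 [ 0.6239  0.0664 -0.0044  0.0102 -0.3582] 3.2656582335344932
[[-0.6, -0.0], [0.9, 0.0], [0.4, -0.4], [-0.8, -0.8], [0.6, 0.6], [-0.1, 1.6], [-0.5, -0.5]]
hole [[0.623857   0.06644894 0.18      ]] head [[0.58946772 0.06659988 0.23956455]]
```

```bash
cat >> h.py <<'E'
V=[.627,.067,-.005]
def tgt(p,al=12): # axle-frame TCP point (m) + lead angle -> world pose
    a=np.radians(al); z=np.array([np.sin(a),0,-np.cos(a)]); y=np.array([0,1.,0]); x=np.cross(y,z)
    M=R.from_euler("z",V[2]).as_matrix()@AX@np.c_[x,y,z]
    return S(V,A(p))[0],R.from_matrix(M)
def delta(st,P,Q): # from state pose to pose: cm, deg in tool axes
    r0=rot(st["orientation"])
    return np.r_[r0.inv().apply(P-st["tcp_pos"])*100,np.degrees((r0.inv()*Q).as_rotvec())].round(2)
def axle(P): # world -> axle mm
    return ((R.from_euler("z",-V[2]).apply(np.atleast_2d(P)-[V[0],V[1],0])-[0,0,.18])@AX*1000).round(1)
E
python3 - <<'E'
from h import *
from workcell import *
s=get_state();P,Q=tgt([-.03,0,.20]);print(P)
print(delta(s,np.array([.2,.45,.40]),Q),delta(s,P,Q))
E
```

```text
[0.50102081 0.0676299  0.33820508]
[ -7.53  -8.84 -19.47  -5.45 -41.76 -14.21] [-46.59 -37.86 -13.29  -5.45 -41.76 -14.21]
```

Request:
send_rows --series '[-2, -3, -7, 0, -5, -2, 0, -4, -6, -14, -1, -10, -4, 0, -7.5, -9, -19.5, -2, -15, -6, 0, -11, -12, -19, -2.5, -20, -7, 0, -15, -14.5, -18.5, -3, -25, -8.5, 0, -18.5, -17, -18, -3.5, -30, -10, 0, -22, -19.5, -17.5, -4, -35, -12, 0, -25.5, -22, -17, -5, -39, -13.5, 0, -29, -25, -16.5, -5.5, -41.8, -14.2, 0, -32, -27.5, -16, -5.5, -41.8, -14.2, 0]' --newtons 40

```text
clock: 1.63
tcp_pos: [0.3358, 0.273, 0.3685]
orientation: [0.36, -0.0, 0.933, -0.0]
wrist_force: [0.2, 0.2, -0.6]
finger_gap: -0.0001
```

```bash
python3 - <<'E'
from h import *
from workcell import *
s=get_state();P,Q=tgt([-.03,0,.20]);print(s["clock"],s["tcp_pos"],s["joint_pos"].round(2),s["wrist_force"].round(1),s["finger_gap"],delta(s,P,Q))
E
```

```text
1.6333 [0.33584875 0.27295661 0.3684883 ] [ 0.89 -0.39 -0.48  0.97 -0.55  0.74] [ 0.2  0.2 -0.6] -8.154550959803229e-05 [-10.2  -20.53  13.34   0.16   0.16   0.23]
```

Request:
send_rows --series '[-1.5, -3, 1.5, 0, 0, 0, 0, -3, -6, 3.5, 0, 0, 0, 0, -4.5, -9, 5.5, 0, 0, 0, 0, -6, -12, 7.5, 0, 0, 0, 0, -7.5, -15, 9.5, 0, 0, 0, 0, -9, -18, 11.5, 0, 0, 0, 0, -10.2, -20.5, 13.3, 0.2, 0.2, 0.2, 0, -10.2, -20.5, 13.3, 0.2, 0.2, 0.2, 0]'

```text
clock: 2.3
tcp_pos: [0.503, 0.0628, 0.3382]
orientation: [0.357, 0.009, 0.934, -0.004]
wrist_force: [-0.4, -0.5, 0.2]
finger_gap: 0.0001
```

```bash
python3 - <<'E'
from h import *
from workcell import *
s=get_state();P,Q=tgt([-.03,0,.20]);print(s["clock"],s["tcp_pos"],s["joint_pos"].round(2),s["wrist_force"].round(1),delta(s,P,Q))
a=read_camera("scene");b=read_camera("top");cv2.imwrite("pics/s1.png",a);cv2.imwrite("pics/t1.png",b)
A=cv2.resize(a[130:250,220:340],(400,400),interpolation=cv2.INTER_CUBIC)
B=cv2.resize(b[135:255,235:355],(400,400),interpolation=cv2.INTER_CUBIC)
cv2.imwrite("pics/c1.png",np.hstack([A,B]))
print(proj(camera_info("scene"),S(V,__import__("h").A([[0,0,.075],[0,0,0]]))), s["tcp_pos"])
E
```

```text
2.3 [0.50295081 0.06277415 0.33821727] [-0.05 -0.45 -0.62  0.67  0.02 -0.02] [-0.4 -0.5  0.2] [ 0.15  0.48 -0.13 -0.58 -0.17 -0.6 ]
[[280.67599265 191.68904996]
 [274.10660181 203.03476313]] [0.50295081 0.06277415 0.33821727]
```

View pics/c1.png

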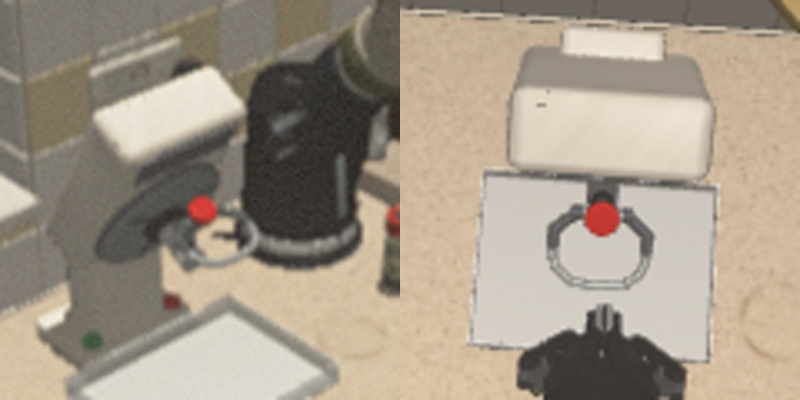

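The arm is clear of the scene view now. The red head sits at scene px ≈(280.9,192.4) and top px ≈(295.4,200.3), the ring is open, and the fingertips are in line with the pin in y. Next I triangulate the head.

```bash
python3 - <<'E'
from h import *
from workcell import *
s=get_state();Is,It=camera_info("scene"),camera_info("top")
hs=red(cv2.imread("pics/s1.png"),(272,184,290,200));ht=red(cv2.imread("pics/t1.png"),(285,190,307,212));print(hs,ht)
f=lambda p:np.r_[proj(Is,p)[0]-hs[0],proj(It,p)[0]-ht[0]]
o=least_squares(f,[.59,.067,.245]);print(o.x,o.fun.round(2),axle(o.x))
print("tip proj top",proj(It,s["tcp_pos"]),"scene",proj(Is,s["tcp_pos"]))
# constrained fit: y, x and q with slicer x free
P,Q=tgt([0,0,.1])
print(delta(s,P,Q))
E
```

```text
(array([280.2       , 192.43636364]), np.int64(55), np.int64(10), np.int64(8)) (array([295.26582278, 200.12658228]), np.int64(79), np.int64(10), np.int64(11))
[0.59039568 0.06853628 0.2420195 ] [ 0.03  0.01 -0.02 -0.02] [[-0.7  1.4 72. ]]
tip proj top [[295.399723   224.00877402]] scene [[298.33720561 177.59066864]]
[-0.91  0.16 10.42 -0.32 -0.25 -0.42]
```

```bash
sed -i 's/^V=.*/V=[.627,.0685,-.005]/' h.py; python3 - <<'E'
from h import *
from workcell import *
s=get_state()
for z in(.1,.085,.055,.044): P,Q=tgt([-.002,0,z]);print(z,delta(s,P,Q))
E
```

```text
0.1 [-0.71  0.3  10.38 -0.32 -0.25 -0.42]
0.085 [-0.41  0.31 11.84 -0.32 -0.25 -0.42]
0.055 [ 0.2   0.32 14.78 -0.32 -0.25 -0.42]
0.044 [ 0.43  0.33 15.86 -0.32 -0.25 -0.42]
```

Request:
send_rows --series '[-0.3, 0.1, 3.5, 0, 0, 0, 0, -0.6, 0.2, 7, 0, 0, 0, 0, -0.7, 0.2, 10.4, 0, 0, 0, 0, -0.5, 0.2, 11.4, 0, 0, 0, 0, -0.3, 0.2, 12.4, 0, 0, 0, 0, -0.1, 0.2, 13.3, 0, 0, 0, 0, 0, 0.2, 14, 0, 0, 0, 0, 0.1, 0.2, 14.4, 0, 0, 0, 0, 0.1, 0.2, 14.4, 0, 0, 0, 0]'

```text
clock: 3.15
tcp_pos: [0.5957, 0.0711, 0.2304]
orientation: [0.357, 0.004, 0.934, -0.001]
wrist_force: [-0.2, 0.1, 0.2]
finger_gap: -0.0003
```

```bash
python3 - <<'E'
from h import *
from workcell import *
s=get_state();print(s["clock"],axle(s["tcp_pos"]),(AX.T@s["wrist_force"]).round(1),s["ft_torque"].round(2))
for z in(.055,.044): P,Q=tgt([-.002,0,z]);print(z,delta(s,P,Q))
E
```

```text
3.15 [[-1.9  2.5 59.3]] [-0.1  0.1  0.3] [-0.03  0.6   0.03]
0.055 [ 0.09 -0.24  0.42 -0.08 -0.21 -0.14]
0.044 [ 0.32 -0.24  1.5  -0.08 -0.21 -0.14]
```

```bash
python3 - <<'E'
from h import *
from workcell import *
s=get_state();print((AX.T@s["wrist_force"]).round(1),s["ft_torque"].round(2))
a=read_camera("scene");b=read_camera("top");cv2.imwrite("pics/s2.png",a);cv2.imwrite("pics/t2.png",b)
A=cv2.resize(a[155:235,240:320],(400,400),interpolation=cv2.INTER_CUBIC)
B=cv2.resize(b[155:235,255:335],(400,400),interpolation=cv2.INTER_CUBIC)
cv2.imwrite("pics/c2.png",np.hstack([A,B]))
s=get_state();print((AX.T@s["wrist_force"]).round(1),s["ft_torque"].round(2),axle(s["tcp_pos"]))
E
```

```text
[-0.1  0.1  0.3] [-0.03  0.6   0.03]
[-0.1  0.2  0. ] [ 0.02  0.59 -0.05] [[-1.   1.9 60.2]]
```

View pics/c2.png

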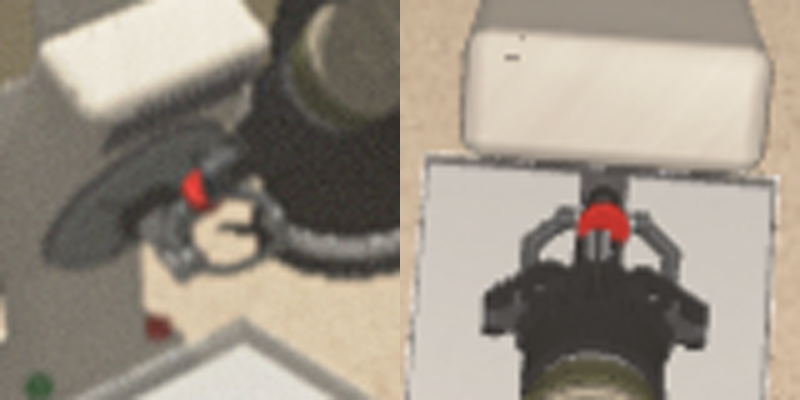

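The fingertip sits over the head, centred in y. I push on in small steps and watch the force.

Request:
send_rows --series '[0.1, -0.2, 0.4, 0, 0, 0, 0, 0.2, -0.2, 0.8, 0, 0, 0, 0]'

```text
clock: 3.42
tcp_pos: [0.6005, 0.0677, 0.225]
orientation: [0.358, 0.005, 0.934, -0.002]
wrist_force: [-0.4, -0.2, 2.5]
finger_gap: -0.0002
```

```bash
python3 - <<'E'
from h import *
from workcell import *
s=get_state();print(s["clock"],axle(s["tcp_pos"]),(AX.T@s["wrist_force"]).round(1),s["ft_torque"].round(2))
P,Q=tgt([-.002,0,.044]);print(delta(s,P,Q))
E
```

```text
3.4167 [[-0.4 -0.9 52.2]] [ 0.9 -0.2  2.4] [0.02 0.23 0.09]
[ 0.32  0.09  0.77 -0.16 -0.02 -0.22]
```

Request:
send_rows --series '[0.1, 0.1, 0.3, 0, 0, 0, 0, 0.1, 0.1, 0.6, 0, 0, 0, 0, 0.1, 0.1, 0.8, 0, 0, 0, 0]'

```text
clock: 3.67
tcp_pos: [0.6049, 0.0682, 0.2172]
orientation: [0.357, 0.005, 0.934, -0.002]
wrist_force: [-1.2, -1.7, 1.9]
finger_gap: -0.0001
```

```bash
python3 - <<'E'
from h import *
from workcell import *
s=get_state();print(s["clock"],axle(s["tcp_pos"]),(AX.T@s["wrist_force"]).round(1),s["ft_torque"].round(2))
P,Q=tgt([-.002,0,.044]);print(delta(s,P,Q))
E
```

```text
3.6667 [[-0.6 -0.4 43.3]] [-0.1 -1.7  2.3] [-0.31  0.62 -0.35]
[ 0.13  0.04 -0.1  -0.22 -0.13 -0.25]
```

Request:
send_rows --series '[0.05, 0, 0.2, 0, 0, 0, 0, 0.1, 0, 0.4, 0, 0, 0, 0]'

```text
clock: 3.83
tcp_pos: [0.6068, 0.0684, 0.2136]
orientation: [0.357, 0.005, 0.934, -0.002]
wrist_force: [-0.4, -2.1, 2.7]
finger_gap: -0.0001
```

```bash
python3 - <<'E'
from h import *
from workcell import *
s=get_state();print(s["clock"],axle(s["tcp_pos"]),(AX.T@s["wrist_force"]).round(1),s["ft_torque"].round(2))
E
```

```text
3.8333 [[-0.7 -0.2 39.2]] [ 1.  -2.1  2.6] [-0.27  0.36 -0.22]
```

```bash
python3 - <<'E'
from h import *
from workcell import *
a=read_camera("scene");b=read_camera("top");cv2.imwrite("pics/s3.png",a);cv2.imwrite("pics/t3.png",b)
A_=cv2.resize(a[165:225,250:310],(400,400),interpolation=cv2.INTER_CUBIC)
B=cv2.resize(b[165:225,265:325],(400,400),interpolation=cv2.INTER_CUBIC)
cv2.imwrite("pics/c3.png",np.hstack([A_,B]))
s=get_state();print((AX.T@s["wrist_force"]).round(1),s["ft_torque"].round(2),axle(s["tcp_pos"]))
for c in("scene","top"):
    print(c,proj(camera_info(c),s["tcp_pos"]),proj(camera_info(c),S(V,A([[0,0,.072],[0,0,.044]]))).round(1).tolist())
    for n in "123":
        im=cv2.imread(f"pics/{c[0]}{n}.png");
        try: print(n,red(im,(265,180,305,215)))
        except Exception as e: print(e)
E
```

```text
[-0.8  0.1  0.3] [-0.04  0.55 -0.02] [[-1.1  0.2 38.9]]
scene [[277.2900519  197.66453532]] [[280.1, 192.3], [277.6, 196.6]]
1 (array([280.2       , 192.43636364]), np.int64(55), np.int64(10), np.int64(8))
2 (array([278.14285714, 192.46428571]), np.int64(28), np.int64(5), np.int64(8))
3 (array([276.72727273, 194.27272727]), np.int64(22), np.int64(4), np.int64(7))
top [[295.11337681 197.1958971 ]] [[295.2, 199.9], [295.2, 197.3]]
1 (array([295.26582278, 200.12658228]), np.int64(79), np.int64(10), np.int64(11))
2 (array([295.60377358, 198.69811321]), np.int64(53), np.int64(10), np.int64(9))
3 (array([295.36363636, 196.95454545]), np.int64(44), np.int64(10), np.int64(7))
```

View pics/c3.png

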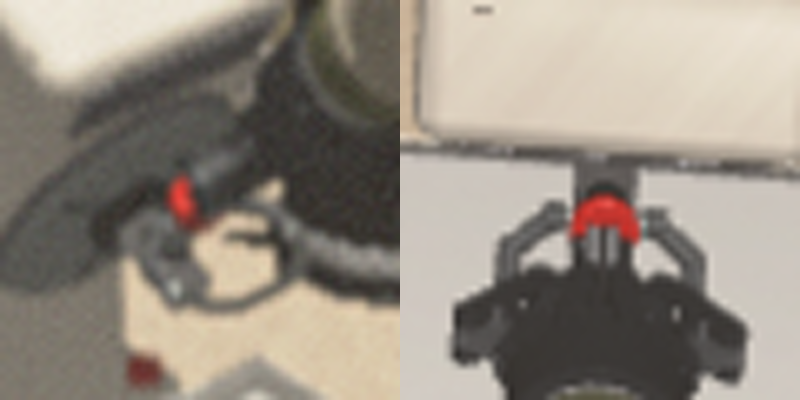

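The red head has moved along with the tip, so the push is working, but it hasn't hit the hard stop yet. I keep going in small steps.

Request:
send_rows --series '[0.05, 0, 0.2, 0, 0, 0, 0, 0.1, 0, 0.4, 0, 0, 0, 0, 0.1, 0, 0.5, 0, 0, 0, 0]'

```text
clock: 4.18
tcp_pos: [0.609, 0.0688, 0.2088]
orientation: [0.357, 0.005, 0.934, -0.001]
wrist_force: [-2.0, -0.2, 2.6]
finger_gap: -0.0001
```

```bash
python3 - <<'E'
from h import *
from workcell import *
s=get_state();print(s["clock"],axle(s["tcp_pos"]),(AX.T@s["wrist_force"]).round(1),s["ft_torque"].round(2))
E
```

```text
4.1833 [[-1.2  0.2 33.9]] [-0.4 -0.2  3.3] [-0.13  0.65 -0.06]
```

Request:
send_rows --series '[0.05, 0, 0.2, 0, 0, 0, 0, 0.1, 0, 0.4, 0, 0, 0, 0]'

```text
clock: 4.35
tcp_pos: [0.611, 0.0688, 0.2053]
orientation: [0.357, 0.005, 0.934, -0.001]
wrist_force: [-2.3, -0.4, 2.4]
finger_gap: -0.0003
```

```bash
python3 - <<'E'
from h import *
from workcell import *
s=get_state();print(s["clock"],axle(s["tcp_pos"]),(AX.T@s["wrist_force"]).round(1),s["ft_torque"].round(2))
a=read_camera("scene");b=read_camera("top");cv2.imwrite("pics/s4.png",a);cv2.imwrite("pics/t4.png",b)
I=camera_info("top")
for n in "1234":
    im=cv2.imread(f"pics/t{n}.png").astype(int); col=(im[185:212,293:298,2]-im[185:212,293:298,1]).mean(1); 
    e=np.nonzero(col>75)[0][0]; print(n,"far edge row",185+e-(col[e]-75)/(col[e]-col[e-1]), red(cv2.imread(f"pics/s{n}.png"),(265,180,305,215))[0])
for z in(.079,.072,.06,.044,.034): print(z,proj(I,S(V,A([[.016,0,z]])))[0].round(2))
E
```

```text
4.35 [[-1.2  0.2 29.9]] [-0.8 -0.4  3.2] [-0.08  0.58 -0.11]
1 far edge row 195.33849557522123 [280.2        192.43636364]
2 far edge row 195.3296460176991 [278.14285714 192.46428571]
3 far edge row 194.0951086956522 [276.72727273 194.27272727]
4 far edge row 193.43826086956523 [275.90909091 196.        ]
0.079 [295.6  195.31]
0.072 [295.6  194.67]
0.06 [295.59 193.59]
0.044 [295.57 192.19]
0.034 [295.57 191.33]
```

The far rim of the head moved only after tip z≈52, about 21 mm so far. The nominal TCP therefore reads about 20 mm too low relative to the contact. I'll use the hard stop to calibrate it.

Request:
send_rows --series '[0.05, 0, 0.2, 0, 0, 0, 0, 0.1, 0, 0.4, 0, 0, 0, 0]'

```text
clock: 4.62
tcp_pos: [0.613, 0.0688, 0.2018]
orientation: [0.357, 0.005, 0.934, -0.001]
wrist_force: [-1.0, -0.9, 2.1]
finger_gap: -0.0001
```

```bash
cat > st.py <<'E'
from h import *
from workcell import *
s=get_state();print(s["clock"],axle(s["tcp_pos"]),(AX.T@s["wrist_force"]).round(1),s["ft_torque"].round(2),s["finger_gap"].round(4))
E
python3 st.py
```

```text
Traceback (most recent call last):
  File "st.py", line 3, in <module>
    s=get_state();print(s["clock"],axle(s["tcp_pos"]),(AX.T@s["wrist_force"]).round(1),s["ft_torque"].round(2),s["finger_gap"].round(4))
                                                                                                               ^^^^^^^^^^^^^^^^^^^^^
AttributeError: 'float' object has no attribute 'round'
```

Request:
send_rows --series '[0.05, 0, 0.2, 0, 0, 0, 0, 0.1, 0, 0.4, 0, 0, 0, 0]'

```text
clock: 4.78
tcp_pos: [0.6151, 0.0687, 0.1982]
orientation: [0.357, 0.005, 0.934, -0.001]
wrist_force: [-1.0, -0.4, 2.3]
finger_gap: 0.0
```

```bash
sed -i 's/,s\["finger_gap"\].round(4)/,round(s["finger_gap"],4)/' st.py; python3 st.py
```

```text
4.7833 [[-1.2  0.2 21.7]] [ 0.3 -0.4  2.5] [-0.03  0.43 -0.07] 0.0
```

Request:
send_rows --series '[0.05, 0, 0.2, 0, 0, 0, 0, 0.1, 0, 0.4, 0, 0, 0, 0]'

```text
clock: 4.95
tcp_pos: [0.6165, 0.0688, 0.1964]
orientation: [0.358, 0.005, 0.934, -0.002]
wrist_force: [-48.6, -0.5, 42.8]
finger_gap: 0.0001
```

```bash
python3 st.py; python3 - <<'E'
from h import *
from workcell import *
a=read_camera("scene");b=read_camera("top");cv2.imwrite("pics/s5.png",a);cv2.imwrite("pics/t5.png",b)
for n in "145":
    im=cv2.imread(f"pics/t{n}.png").astype(int); col=(im[185:212,293:298,2]-im[185:212,293:298,1]).mean(1); 
    e=np.nonzero(col>75)[0][0]; print(n,185+e-(col[e]-75)/(col[e]-col[e-1]))
A_=cv2.resize(a[165:225,250:310],(400,400),interpolation=cv2.INTER_CUBIC)
B=cv2.resize(b[165:225,265:325],(400,400),interpolation=cv2.INTER_CUBIC)
cv2.imwrite("pics/c5.png",np.hstack([A_,B]))
E
```

```text
4.95 [[-0.9  0.2 19.4]] [-20.6  -0.5  61.4] [-0.3   2.41 -0.22] 0.0001
1 195.33849557522123
4 193.43826086956523
5 193.46174863387978
```

View pics/c5.png

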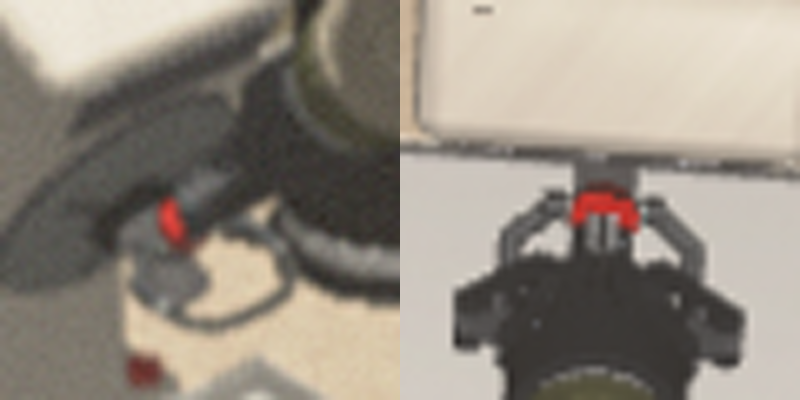

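The hard stop was met: 61 N at tip reading z≈20. I back off to verify that the pin is home, and to measure the ring angle.

Request:
send_rows --series '[0, 0, -1, 0, 0, 0, 0, 0, 0, -4, 0, 0, 0, 0, 0, 0, -8, 0, 0, 0, 0.5, 0, 0, -12, 0, 0, 0, 0.85, 0, 0, -15, 0, 0, 0, 0.85, 0, 0, -15, 0, 0, 0, 0.85]'

```text
clock: 5.55
tcp_pos: [0.5164, 0.0699, 0.3128]
orientation: [0.361, 0.004, 0.932, -0.001]
wrist_force: [1.1, -0.1, 1.0]
finger_gap: 0.0482
```

```bash
python3 st.py; python3 - <<'E'
from h import *
from workcell import *
a=read_camera("scene");b=read_camera("top");cv2.imwrite("pics/s6.png",a);cv2.imwrite("pics/t6.png",b)
s=get_state();Is,It=camera_info("scene"),camera_info("top")
hs=red(a,(268,184,295,208));ht=red(b,(285,188,307,212));print(hs,ht,s["finger_gap"])
f=lambda p:np.r_[proj(Is,p)[0]-hs[0],proj(It,p)[0]-ht[0]]
o=least_squares(f,[.59,.067,.245]);print(o.x,o.fun.round(2),axle(o.x))
print("tcp proj",proj(It,s["tcp_pos"]),proj(Is,s["tcp_pos"]))
A_=cv2.resize(a[155:225,240:310],(400,400),interpolation=cv2.INTER_CUBIC)
B=cv2.resize(b[165:245,255:335],(400,400),interpolation=cv2.INTER_CUBIC)
cv2.imwrite("pics/c6.png",np.hstack([A_,B]))
E
```

```text
5.55 [[-29.4   0.9 170.3]] [ 1.4 -0.1  0.3] [0.04 0.56 0.03] 0.0482
(array([277.46938776, 197.59183673]), np.int64(49), np.int64(9), np.int64(8)) (array([295.06944444, 197.73611111]), np.int64(72), np.int64(10), np.int64(9)) 0.063044150100954
[0.60477026 0.0690183  0.214257  ] [ 0.1   0.02 -0.05 -0.07] [[-2.1  0.4 40.8]]
tcp proj [[294.2477532  220.22485365]] [[294.33357228 184.07387425]]
```

View pics/c6.png

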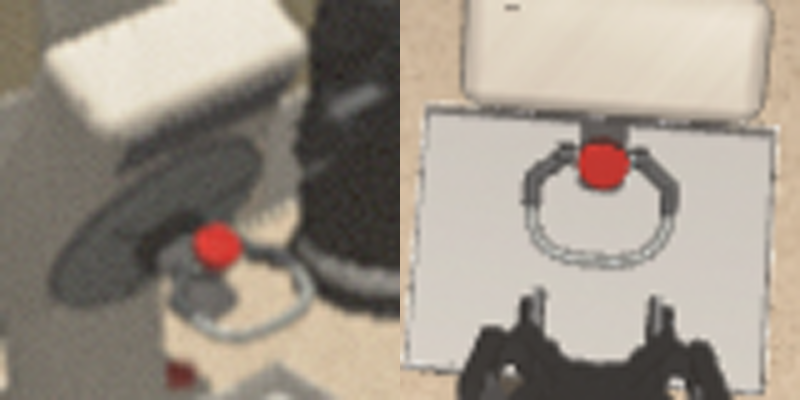

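The head blob now triangulates to z=40.8 mm in the axle frame, against 72 before. That puts the flat top at about 44, so the pin is home. The ring is still open, with its bow at top-crop px (600,262) → (295,217). The fingers are opening either side, level with the ring legs. Next I plan pushing both legs with the open fingers.

```bash
python3 st.py; python3 - <<'E'
from h import *
from workcell import *
s=get_state();It=camera_info("top")
for th in(-.4,-.3,-.2,-.1,0,.1): print(th,proj(It,S(V,A([-.064*np.cos(th),0,.024-.064*np.sin(th)])))[0].round(1))
for p in([-.0228,0.0005,.0355],[-.0228,.0005,-.0295],[-.0058,.0005,-.0295]):
    P,Q=tgt(p);print(delta(s,P,Q))
E
```

```text
5.65 [[-31.4   0.6 165.8]] [ 0.2  0.  -0.6] [-0.02  0.6   0.03] 0.063
-0.4 [293.9 216.3]
-0.3 [293.8 216.3]
-0.2 [293.8 216.2]
-0.1 [293.8 215.8]
0 [293.8 215.3]
0.1 [293.8 214.5]
[ 1.87  0.02 12.93 -0.15  0.03 -0.22]
[ 3.23  0.03 19.28 -0.15  0.03 -0.22]
[ 1.56  0.04 19.64 -0.15  0.03 -0.22]
```

Request:
send_rows --series '[0.5, 0, 3, 0, 0, 0, 0.88, 1, 0, 6.5, 0, 0, 0, 0.88, 1.5, 0, 10, 0, 0, 0, 0.88, 1.9, 0, 12.9, 0, 0, 0, 0.88, 1.9, 0, 12.9, 0, 0, 0, 0.88]'

```text
clock: 6.07
tcp_pos: [0.5862, 0.0686, 0.1876]
orientation: [0.351, 0.005, 0.936, -0.001]
wrist_force: [0.3, 0.1, -1.3]
finger_gap: 0.0751
```

```bash
python3 st.py; python3 - <<'E'
from h import *
from workcell import *
a=read_camera("scene");b=read_camera("top");cv2.imwrite("pics/s7.png",a);cv2.imwrite("pics/t7.png",b)
s=get_state();print(axle(s["tcp_pos"]),s["finger_gap"])
A_=cv2.resize(a[155:225,240:310],(400,400),interpolation=cv2.INTER_CUBIC)
B=cv2.resize(b[165:245,255:335],(400,400),interpolation=cv2.INTER_CUBIC)
cv2.imwrite("pics/c7.png",np.hstack([A_,B]))
for p in([-.0228,0.0005,-.0295],[-.0058,.0005,-.0295]):
    P,Q=tgt(p);print(delta(s,P,Q))
E
```

```text
6.0667 [[-31.6  -0.1  26.9]] [-0.4  0.1 -1.3] [-0.05  0.62  0.09] 0.0751
[[-28.    0.2  31.4]] 0.07518119257883864
[ 0.69  0.05  6.07 -0.16 -0.58 -0.24]
[-0.97  0.06  6.4  -0.16 -0.58 -0.24]
```

View pics/c7.png

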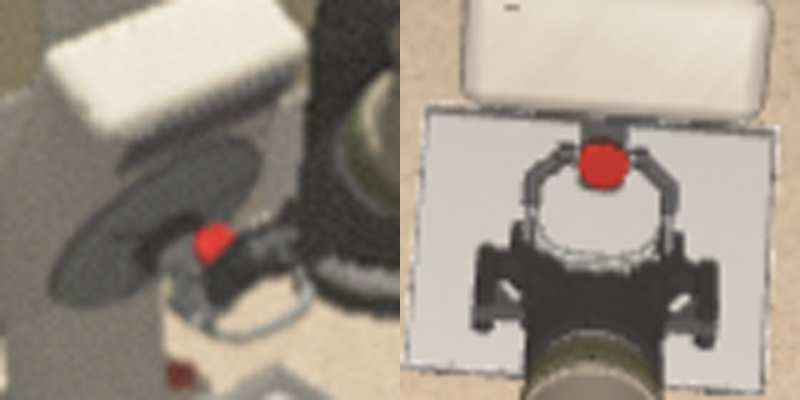

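The open fingers straddle the bow, with tips at top-crop px (517,225) and (677,235), just outside the ring legs at (530) and (672). The gap needs to be a little narrower. I check the tip setback against the picture.

```bash
python3 - <<'E'
from h import *
from workcell import *
s=get_state();It=camera_info("top");Is=camera_info("scene")
r=rot(s["orientation"])
for d in(5,12,20,30):
    p=s["tcp_pos"]+r.apply([[0,.045,-d/1000],[0,-.045,-d/1000]])
    u=proj(It,p); print(d,((u-[255,165])*5).round(0).tolist(),((proj(Is,p)-[240,155])*400/70).round(0).tolist(),axle(p)[0])
P,Q=tgt([-.0228,.0005,-.0295]);print(delta(s,P,Q),s["clock"])
for d in(.025,.040):print((proj(It,S(V,A([[-d,.042,.024+.2*d],[-d,-.042,.024+.2*d]])))-[255,165])*5)
E
```

```text
5 [[124.0, 198.0], [271.0, 209.0]] [[183.0, 307.0], [291.0, 254.0]] [-28.8  45.2  36.2]
12 [[124.0, 204.0], [271.0, 214.0]] [[187.0, 303.0], [296.0, 250.0]] [-30.2  45.2  43. ]
20 [[123.0, 210.0], [271.0, 221.0]] [[193.0, 298.0], [302.0, 245.0]] [-31.8  45.2  50.9]
30 [[122.0, 218.0], [271.0, 229.0]] [[200.0, 292.0], [309.0, 239.0]] [-33.7  45.2  60.7]
[ 0.69  0.05  6.07 -0.16 -0.58 -0.24] 6.1667
[[129.97643269 189.37023407]
 [266.3284778  198.3860239 ]]
[[128.37590189 214.04982086]
 [264.5425665  223.07111477]]
```

The visible tips match a setback of about 30 mm behind the reported TCP when open, which agrees with the contact calibration. I narrow the gap and let the arm settle before going down.

Request:
send_rows --series '[0, 0, 0, 0, 0, 0, 0.78, 0, 0, 0, 0, 0, 0, 0.78, 0, 0, 0, 0, 0, 0, 0.78, 0, 0, 0, 0, 0, 0, 0.78]'

```text
clock: 6.5
tcp_pos: [0.5891, 0.069, 0.1994]
orientation: [0.358, 0.005, 0.934, -0.002]
wrist_force: [0.6, 0.5, 0.1]
finger_gap: 0.0665
```

```bash
python3 st.py; python3 - <<'E'
from h import *
from workcell import *
s=get_state()
for p in([-.020,0.0005,.010],[-.0196,0.0005,-.030],[-.0046,.0005,-.030]):
    P,Q=tgt(p);print(delta(s,P,Q))
E
```

```text
6.5 [[-23.1   0.3  35.8]] [ 0.6  0.5 -0.2] [-0.01  0.56 -0.01] 0.0665
[ 0.23  0.03  2.59 -0.16  0.01 -0.22]
[ 1.02  0.04  6.51 -0.16  0.01 -0.22]
[-0.44  0.04  6.82 -0.16  0.01 -0.22]
```

Request:
send_rows --series '[0.1, 0, 1, 0, 0, 0, 0.78, 0.2, 0, 2, 0, 0, 0, 0.78, 0.3, 0, 3, 0, 0, 0, 0.78, 0.5, 0, 4, 0, 0, 0, 0.78, 0.7, 0, 5, 0, 0, 0, 0.78, 0.9, 0, 5.8, 0, 0, 0, 0.78, 1.0, 0, 6.5, 0, 0, 0, 0.78, 1.0, 0, 6.5, 0, 0, 0, 0.78, 1.0, 0, 6.5, 0, 0, 0, 0.78]'

```text
clock: 7.25
tcp_pos: [0.6242, 0.0686, 0.142]
orientation: [0.357, 0.005, 0.934, -0.002]
wrist_force: [-1.0, -0.2, -0.9]
finger_gap: 0.0665
```

```bash
python3 st.py; python3 - <<'E'
from h import *
from workcell import *
a=read_camera("scene");b=read_camera("top");cv2.imwrite("pics/s8.png",a);cv2.imwrite("pics/t8.png",b)
s=get_state();print(axle(s["tcp_pos"]),s["finger_gap"])
A_=cv2.resize(a[155:225,240:310],(400,400),interpolation=cv2.INTER_CUBIC)
B=cv2.resize(b[165:245,255:335],(400,400),interpolation=cv2.INTER_CUBIC)
cv2.imwrite("pics/c8.png",np.hstack([A_,B]))
E
```

```text
7.25 [[-21.4   0.1 -31.5]] [-1.3 -0.2 -0.3] [-0.06  0.69 -0.02] 0.0665
[[-21.2   0.1 -31.2]] 0.06647843252081381
```

View pics/c8.png

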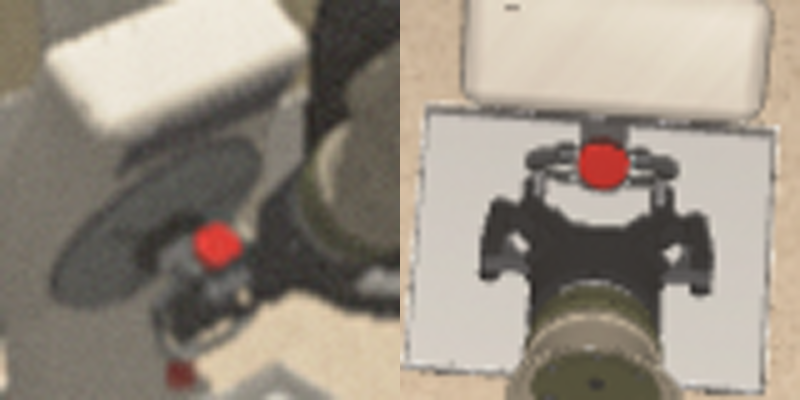

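The ring has turned down: in the top view its bow sits at about crop (603,180), beside the head. The gripper body stays well clear of the head. Now I push along +x.

Request:
send_rows --series '[-0.3, 0, 0.06, 0, 0, 0, 0.78, -0.6, 0, 0.13, 0, 0, 0, 0.78, -0.9, 0, 0.2, 0, 0, 0, 0.78, -1.2, 0, 0.26, 0, 0, 0, 0.78, -1.5, 0, 0.32, 0, 0, 0, 0.78]'

```text
clock: 7.77
tcp_pos: [0.6337, 0.0684, 0.1457]
orientation: [0.353, 0.005, 0.936, -0.002]
wrist_force: [-18.9, -1.3, -0.7]
finger_gap: 0.0664
```

```bash
python3 st.py
```

```text
7.7667 [[-11.3  -0.1 -33. ]] [-16.7  -1.3   8.8] [-0.2   3.34 -0.1 ] 0.0664
```

Request:
send_rows --series '[-0.3, 0, 0.06, 0, 0, 0, 0.78, -0.6, 0, 0.12, 0, 0, 0, 0.78, -0.6, 0, 0.12, 0, 0, 0, 0.78]'

```text
clock: 8.02
tcp_pos: [0.6369, 0.0683, 0.1465]
orientation: [0.351, 0.005, 0.937, -0.002]
wrist_force: [-8.8, -1.5, -8.8]
finger_gap: 0.0666
```

```bash
python3 st.py
```

```text
8.0167 [[ -8.1  -0.2 -34. ]] [-12.   -1.5  -3.2] [-0.16  2.99 -0.2 ] 0.0666
```

Request:
send_rows --series '[-0.3, 0, 0.06, 0, 0, 0, 0.78, -0.6, 0, 0.12, 0, 0, 0, 0.78, -0.6, 0, 0.12, 0, 0, 0, 0.78]'

```text
clock: 8.27
tcp_pos: [0.6395, 0.0685, 0.1467]
orientation: [0.348, 0.005, 0.938, -0.002]
wrist_force: [-22.6, -1.4, -5.2]
finger_gap: 0.0665
```

```bash
python3 st.py
```

```text
8.2667 [[ -5.8   0.  -35.1]] [-22.2  -1.4   6.8] [-0.22  4.09 -0.21] 0.0665
```

```bash
python3 st.py; python3 - <<'E'
from h import *
from workcell import *
a=read_camera("scene");b=read_camera("top");cv2.imwrite("pics/s9.png",a);cv2.imwrite("pics/t9.png",b)
A_=cv2.resize(a[170:220,250:300],(400,400),interpolation=cv2.INTER_CUBIC)
B=cv2.resize(b[170:230,265:325],(400,400),interpolation=cv2.INTER_CUBIC)
cv2.imwrite("pics/c9.png",np.hstack([A_,B]))
It,Is=camera_info("top"),camera_info("scene")
for th in(1.2,1.4,1.57,1.7):
  p=S(V,A([[-.064*np.cos(th),0,.024-.064*np.sin(th)],[-.04*np.cos(th),.042,.024-.04*np.sin(th)]]))
  print(th,((proj(It,p)-[265,170])*400/60).round().tolist(),((proj(Is,p)-[250,170])*8).round().tolist())
E
```

```text
8.2667 [[ -5.8   0.  -35.1]] [-22.2  -1.4   6.8] [-0.22  4.09 -0.21] 0.0665
1.2 [[198.0, 183.0], [111.0, 173.0]] [[196.0, 345.0], [129.0, 340.0]]
1.4 [[200.0, 157.0], [112.0, 156.0]] [[178.0, 328.0], [118.0, 329.0]]
1.57 [[201.0, 135.0], [113.0, 142.0]] [[164.0, 311.0], [109.0, 318.0]]
1.7 [[202.0, 118.0], [113.0, 131.0]] [[154.0, 297.0], [103.0, 309.0]]
```

View pics/c9.png

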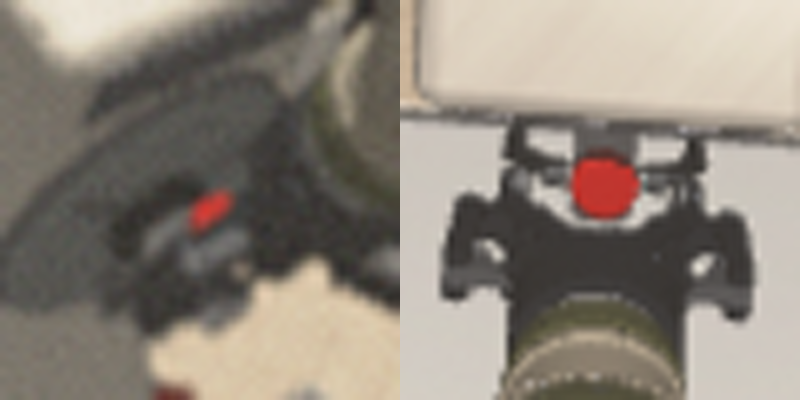

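The legs now point up the image, at about (515,130) and (695,145). The force went 17 → 12 → 22 N, which looks like the snap followed by the stop. I back off to confirm with a clear view.

Request:
send_rows --series '[1, 0, 0, 0, 0, 0, 0.78, 2.5, 0, -0.5, 0, 0, 0, 0.78, 3.5, 0, -2.5, 0, 0, 0, 0.78, 4, 0, -6, 0, 0, 0, 0.78, 4, 0, -9.5, 0, 0, 0, 0.78, 4, 0, -13, 0, 0, 0, 0.78, 4, 0, -16.5, 0, 0, 0, 0.78, 4, 0, -19, 0, 0, 0, 0.78, 4, 0, -19, 0, 0, 0, 0.78]'

```text
clock: 9.12
tcp_pos: [0.4935, 0.0702, 0.2798]
orientation: [0.363, 0.004, 0.932, -0.001]
wrist_force: [0.8, -0.0, 1.1]
finger_gap: 0.0667
```

```bash
python3 st.py; python3 - <<'E'
from h import *
from workcell import *
a=read_camera("scene");b=read_camera("top");cv2.imwrite("pics/s10.png",a);cv2.imwrite("pics/t10.png",b)
A_=cv2.resize(a[170:220,250:300],(400,400),interpolation=cv2.INTER_CUBIC)
B=cv2.resize(b[170:230,265:325],(400,400),interpolation=cv2.INTER_CUBIC)
cv2.imwrite("pics/c10.png",np.hstack([A_,B]))
print(red(a,(268,184,295,208))[0],red(b,(285,188,307,212))[0])
E
```

```text
9.1167 [[-65.7   1.  153.2]] [ 1.3 -0.   0.6] [0.01 0.56 0.01] 0.0667
[277.53846154 197.63461538] [295.06944444 197.73611111]
```

View pics/c10.png

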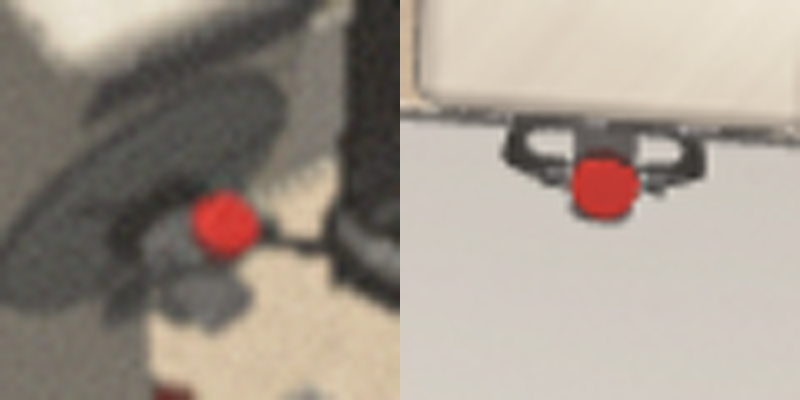

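The ring stays over after release. In the top view its bow lies at about crop y≈118, which matches the prediction for θ≈1.7 (y=118); 1.57 would give 135 and 1.4 would give 157. The head is unchanged at its home position. Handing in.

```bash
python3 - <<'E'
from workcell import *
print(hand_in())
E
```

```text
the job is handed in; nothing more can be done
None
```

I pushed the pin home with the closed fingers, then turned the ring over the axle end with the open fingers on both legs. I then backed the arm clear and handed in at about 9 s; no verdict is reported.

**Pin:** Pushing met a hard stop (61 N along the pin). The red head moved about 31 mm, from z≈72 to 40.8 mm at its visible centre, which puts the flat top at about 44 mm, the home value. It was in the same place after the ring step.

**Ring:** The push force went 17, 12, then 22 N, which looks like the snap followed by the stop. With the arm clear, the bow lies where an angle of about 1.7 rad predicts, and it did not spring back. I read that angle from the picture, not from a joint reading.

**Bystanders:** I did not measure the mug, beaker, tin or jar again at the end. No unexpected force showed during the travel.

**Disagreement:** The reported tool point reads about 24 mm deeper along the pin than where the closed fingers actually touched. I calibrated this on the hard stop and the pictures, and corrected for it in the ring step.

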